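Scan the thread reel

ROBOT

A 7-joint arm with a two-finger parallel gripper is mounted at the origin on the work surface. World frame = base frame: x ahead of the robot, y to its left, z up, the work surface at z = 0. Lengths are in m, angles in rad, forces in N, time in s.
With the tool pointing down it reaches from about 0.35 to 0.9 m from the base axis. Payload 19.9 kg.
Tool frame: the origin (TCP) lies between the finger pads; the fingertips stand 14 mm ahead of it and the grasp point (between the pads) lies 5 mm behind it; z points along the fingers, y is the line along which they close (so a half turn about z gives the same grasp; the last joint's range is limited). The gripper opens to 85 mm and grips with 20 to 120 N. Pads are 22 mm wide; open, the fingers measure 114 mm over their backs; the gripper's body (76 mm by 85 mm) begins 54 mm behind the grasp point. The pads swing forward as they close: fully open they stand 13 mm farther back than shut.
Start: joints at [-1.353, 0.417, -0.01, 1.614, 0.005, 1.111, -0.053], TCP at [0.161, 0.604, 0.245] pointing down, gripper open.
Joint ranges: [-2.81, 2.81], [-0.39, 2.02], [-1.27, 1.25], [0.06, 2.57], [-1.19, 4.33], [0.19, 2], [-2.82, 2.82]. Speed limits (rad/s): [1.89, 1.89, 2.39, 2.39, 3.01, 3.01, 3.01].

INTERFACE

Orientations are given as a unit quaternion [w, x, y, z].
In Python, from workcell import manip, optics gives the robot as it stands.
- The arm moves only by the shell command python3 -m creep 'ROWS' [OPENING] [FORCE]. ROWS is JSON, a list that holds one entry, the list of rows, each a list of 4 numbers: the shift along the tool's x, y, z in m, then the turn about the tool's z in rad. A call has 1 to 20 rows; each row is the pose to reach, as a shift and turn from the pose commanded when the call began, along the tool's axes at that moment; what a row does not reach only later rows make up. A row lasts 1/8 s, in which the tool goes at most 62.5 mm and 10.7 degrees, less where a joint would pass 70% of its speed; a pose out of reach is approached as far as the arm can. A call with a gripper value outside its range is refused whole. OPENING is the finger opening in m, from 0 to 0.0854, set as the call begins (- or left out, the last holds). The fingers move at their own pace and stop on an object; FORCE is the grip in N (left out, the last holds). Time passes only in rows, so rows that repeat a pose let the fingers close. It gives the time, the measured TCP pose, the force, the opening and the grip force at its end, in the units of the state.
- manip.read_state(): the state, without advancing time (a new reading comes with each control period).
- optics.snapshot(name): name is "scene" or "top" or "wrist"; returns a dict with "image" (384x512x3 uint8, red, green, blue), "camera_matrix" (3x3 intrinsics, pixels), "D" ([k1, k2, p1, p2, k3] as OpenCV has them; the pictures are not rectified), "pose" (4x4, takes a point from camera to world coordinates); the wrist camera has in their place "hand_eye" (4x4, takes a point from camera to tool coordinates, whose origin is the TCP and whose axes are the flange's). Camera axes: x right, y up, looking along -z (the intrinsics and any distortion apply to the point x, -y, -z); pixel columns grow to the right and rows downward; lengths in m; the calibration is good to about 2 mm. A picture is of the moment at which its call begins: read the wrist's pose just before it. There is no depth.
- manip.finish_job(): hands the job in; it is judged then, once.
The state is a dict: "clock": time; "joint_positions": joint angles; "joint_vel": joint speeds; "joint_torque": joint torques, N m; "tool_pos": TCP position; "orientation": TCP orientation; "force": force on the tool from outside, world axes, zero at the start; "torque": the same for the moment, N m; "width": finger opening in m; "grip_force": force on a finger pad.
Only numpy, scipy, OpenCV 4.12 (cv2) and the standard library are available. Lean on these libraries where they do the work, as an engineer would, in place of code of your own. Each camera call takes 0.05 s, during which the arm holds its last target. There are 200 camera calls.

TASK

Book the big thread reel in at the bar-code scanner: set aside the wooden thread spool that is standing between reel and scanner, leaving it upright on the table well out of the scanner's view, and turn the reel on its spindle until its label squarely faces the scanner window. Then press the trigger button on top of the scanner down and let it go. Do not knock the spool over, and leave the other things on the table where they are.

Things in the scene. Friction and masses are not known exactly. Their poses are not given: they have to be found in the camera images.
- stand: Thread stand fixed to the table: round grey base 156 mm across, 12 mm high; upright spindle through the reel with a black retaining knob (26 mm across, topping out 120 mm above the table) that stays put. Origin: centre of the base's underside, on the spindle axis. x points at the scanner within 2 degrees; z up.
- reel (a joint): Turn of the big reel (white plastic, teal thread, 170 mm across, 80 mm tall, underside 16 mm above the table) on the spindle, rad, counter-clockwise from above, no limit; 0: label along the stand's x. A felt brake (0.08 N m, 2 N on a web) stops it at once and holds it where left. It cannot be lifted off. A finger put down in a pocket and moved round the spindle pushes a web and turns it.
- reel_axis (a point): On the spindle axis, level with the reel's top (96 mm above the table). Open hub: between the central tube (24 mm across) and the drum wall (132 mm inside) are 3 equal pockets, 75 mm deep, 54 mm wide radially, middles 39 mm from the axis, parted by 3 upright radial webs 7 mm thick, tops 4 mm below the flange. From above, webs lie 60, 180, 300 and pockets 0, 120, 240 degrees from the label.
- reel_label (a point): Middle of the outer face of the reel's label: white paper with a black bar code, 75 mm wide round the reel, 56 mm tall, 80 mm from the spindle axis, 56 mm above the table. A steel thread clip (26 mm wide, 4 mm high) on the top flange's rim sits straight above the middle of the label and shows its direction from above.
- scanner: Bench bar-code scanner fixed to the table: foot 84 x 80 mm, grey head 62 mm deep x 72 mm wide, its flat top 135 mm above the table, with the trigger button on top. Origin: under the middle of the head, on the table, about 205 mm from the spindle axis. Its x axis points away from the reel, y to the side, z up.
- scan_window (a point): Middle of the scanner's dark front window, 99 mm above the table, 33 mm in front of the scanner's origin, about 172 mm from the spindle axis and about 90 mm from the reel's label when that faces it. Its axes are the scanner's: x away from the reel, y to the side.
- trigger (a joint): Travel of the scanner's trigger button, m: 0 up, 0.006 fully pressed; springs back. 1.5 N starts it, 5 N takes it fully down.
- trigger_top (a point): Middle of the top face of the round grey trigger button (28 mm across, in a black collar 44 mm across, 10 mm lower) on top of the scanner, 157 mm above the table when up. Pressed straight down.
- spool: Wooden thread spool with dark teal thread standing upright between reel and scanner: 110 mm tall, wooden flanges 50 mm across and 12 mm thick at both ends, 42 mm across the thread, about 140 g. Origin: centre of its underside; z along its axis, up.
- pin_tin: Bystander: round metal pin tin, 84 mm across, 33 mm high. Origin: centre of its underside. Leave alone.
- button_jar: Bystander: glass jar with metal lid, 70 mm across, 85 mm high. Origin: centre of its underside. Leave alone.
- tape_case: Bystander: round white tape-measure case lying flat, 56 mm across, 18 mm high. Origin: centre of its underside. Leave alone.
- clapper: Bystander: tailor's clapper, rounded pale wooden block 200 x 62 x 42 mm, long along its x. Origin: centre of its underside. Leave alone.
- bobbin_cone: Bystander: upright cone of cream thread, 72 mm across at the foot, 128 mm tall. Origin: centre of its underside. Leave alone.
- squat_spool: Bystander: squat spool of orange thread with white flanges, 80 mm across, 75 mm tall. Origin: centre of its underside. Leave alone.
- shears: Bystander: tailor's shears lying flat, about 215 mm long along x (blades to +x, black loops to -x), 97 mm wide at the loops, 13 mm high. Origin: under the pivot, on the table. Leave alone.
Mind the look-alikes: they are no part of the job. Leave any purple or red look-alike of the spool alone.

How it is judged:
On the way, in this order (a step that is already met when the one before it is completed fails the run):
1. the spool stands aside, upright on the table and out of the scanner's view, and the label squarely faces the scanner window ((y of spool in the frame of scan_window above 0.06 m or y of spool in the frame of scan_window below -0.06 m or x of spool in the frame of scan_window above 0.07 m or horizontal distance between spool and scan_window above 0.26 m) and angle between spool's own z axis and vertical below 0.1 rad and height (world z) of spool between -0.006 and 0.006 m and y of reel_label in the frame of scan_window between -0.017 and 0.017 m and horizontal distance between reel_label and scan_window below 0.15 m), for 0.2 s.
2. with that so, the trigger button is pressed down (more than 4 of its 6 mm) (all of step 1 and value of joint trigger above 0.004 m), for 0.05 s.
At the end, for the whole second after the job is handed in: Label's middle within 17 mm of the window's centre line, on the scanner's side; spool upright (0.1 rad) on the table, its axis 60 mm or more to the side of that line, or 70 mm behind the window, or over 260 mm from it; trigger up again; reel and spool at rest (all of step 1 and value of joint trigger below 0.0015 m and velocity of joint reel between -0.05 and 0.05 rad/s and linear speed of spool below 0.02 m/s); the robot touches nothing.
It fails at once if the spool is knocked over (tilted more than 0.6 rad) (angle between spool's own z axis and vertical above 0.6 rad).
It fails at once if another thing on the table is shifted by more than 25 mm (distance of any of pin_tin, button_jar, clapper, bobbin_cone, squat_spool, shears, tape_case from where it was at the start of the episode above 0.025 m).
It also fails if it takes over 64 s, if anything falls off the work surface, if the arm or the gripper's body presses on something with over 40 N, if the wrist force passes 120 N, or if a joint passes its speed limit or range.

## Working session

There is one attempt and no reset: what is moved stays moved. The work goes in short steps, Python scripts to look and compute and a shell command to move; the robot and the scene stay as the last step left them, time stands still between calls to the robot, and variables do not carry over. Pictures are saved under pics/ and viewed, at most 10 in all, crops included, and the job is handed in when it is done.

```bash
mkdir -p pics; cat > h.py <<'E'
import numpy as np, cv2, json
from workcell import manip, optics
from scipy.spatial.transform import Rotation as R
def snap(name, fn):
    st=manip.read_state(); s=optics.snapshot(name)
    if 'pose' in s: T=np.array(s['pose'])
    else:
        q=st['orientation']; T=np.eye(4); T[:3,:3]=R.from_quat([q[1],q[2],q[3],q[0]]).as_matrix(); T[:3,3]=st['tool_pos']; T=T@np.array(s['hand_eye'])
    cv2.imwrite('pics/%s.png'%fn, np.array(s['image'])[:,:,::-1])
    json.dump(dict(K=np.array(s['camera_matrix']).tolist(),D=np.array(s['D']).tolist(),T=T.tolist()),open('pics/%s.json'%fn,'w'))
def load(fn):
    d=json.load(open('pics/%s.json'%fn)); return [np.array(d[k],float) for k in 'KDT']
def pt(fn,u,v,z):
    K,D,T=load(fn); a=cv2.undistortPoints(np.array([[[u,v]]],float),K,D)[0,0]
    d=T[:3,:3]@np.array([a[0],-a[1],-1]); o=T[:3,3]; return o+d*(z-o[2])/d[2]
def px(fn,P):
    K,D,T=load(fn); c=np.linalg.inv(T)@np.append(P,1); c=np.array([c[0],-c[1],-c[2]])
    return cv2.projectPoints(c[None],np.zeros(3),np.zeros(3),K,D)[0].ravel()
E
python3 - <<'E'
from h import *
snap('top','top0'); snap('scene','scene0')
a=cv2.imread('pics/top0.png'); cv2.imwrite('pics/top0b.png',cv2.resize(a,(800,600),interpolation=cv2.INTER_CUBIC))
for f in('top0','scene0'): print(load(f)[2].round(3).tolist())
st=manip.read_state(); print(st['clock'],st['tool_pos'],st['orientation'],st['force'])
E
```

```text
[[0.004, 0.984, -0.179, 0.341], [-1.0, 0.005, 0.003, 0.004], [0.004, 0.179, 0.984, 1.232], [0.0, 0.0, 0.0, 1.0]]
[[-0.582, -0.503, 0.639, 1.197], [0.813, -0.372, 0.447, 0.438], [0.013, 0.78, 0.626, 0.75], [0.0, 0.0, 0.0, 1.0]]
0.1 [0.16048931 0.60372421 0.24472528] [-1.78577273e-05  1.29517441e-01  9.91576983e-01 -5.63910632e-04] [-0.16968889  0.13818166  0.81393609]
```

View pics/top0b.png

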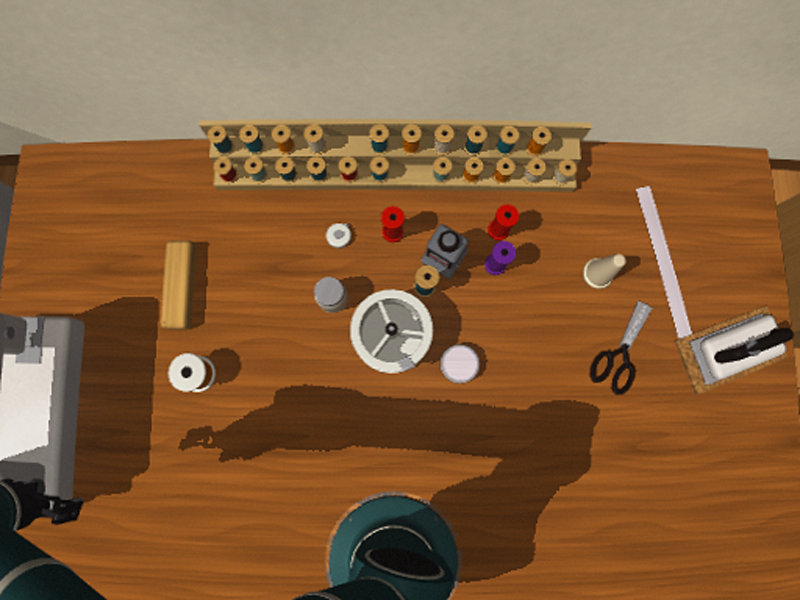

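View pics/scene0.png

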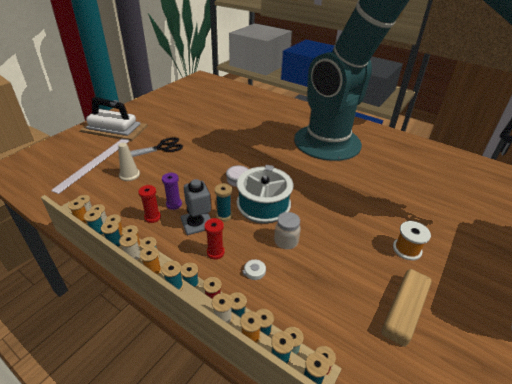

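The top view (800 px scale) shows the reel knob at (391,328) and the spool top at (428,276). The trigger is at (449,239), and the clip is probably the bright patch near (408,362). Purple and red look-alikes stand at the scanner's sides.

```bash
python3 - <<'E'
from h import *
s=1.5625
for n,u,v,z in [('knob',391,328,.12),('reel',392,331,.096),('spool',428,276,.11),('trig',449,239,.157),('clip',408,363,.1),('tin',461,363,.033),('jar',330,288,.085),('purple',503,252,.11),('redL',393,217,.11),('redR',507,216,.11),('tape',339,234,.018),('squat',189,372,.075),('clapper',178,285,.042),('cone',600,272,0.0)]:
    print(n,pt('top0',u/s,v/s,z).round(3))
a=cv2.imread('pics/top0.png')[120:260,190:350]; cv2.imwrite('pics/top0c.png',cv2.resize(a,(800,700))[:600] if 0 else cv2.resize(a,None,fx=4.2,fy=4.2,interpolation=cv2.INTER_CUBIC))
E
```

```text
knob [0.484 0.005 0.12 ]
reel [0.481 0.003 0.096]
spool [ 0.594 -0.071  0.11 ]
trig [ 0.659 -0.11   0.157]
clip [ 0.415 -0.03   0.1  ]
tin [ 0.42  -0.146  0.033]
jar [0.572 0.134 0.085]
purple [ 0.646 -0.228  0.11 ]
redL [0.721 0.002 0.11 ]
redR [ 0.725 -0.24   0.11 ]
tape [0.711 0.125 0.018]
squat [0.394 0.429 0.075]
clapper [0.587 0.479 0.042]
cone [ 0.631 -0.477  0.   ]
```

View pics/top0c.png

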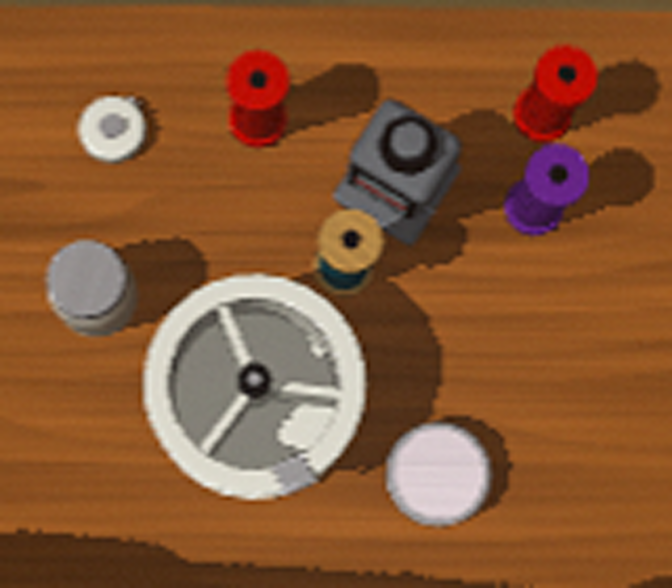

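Positions are consistent: spindle (0.483,0.004), trigger 0.21 m away at −33°, label at −153°. The reel therefore needs about +120°. First I move above the spool.

```bash
cat >> h.py <<'E'
def rel(P,ydeg=None):
    st=manip.read_state(); q=st['orientation']; M=R.from_quat([q[1],q[2],q[3],q[0]]).as_matrix()
    ya=np.degrees(np.arctan2(M[1,1],M[0,1])); out=[(M.T@(np.array(p)-st['tool_pos'])).round(4).tolist() for p in np.atleast_2d(P)]
    t=0 if ydeg is None else np.radians(-((ydeg-ya+90)%180-90))
    print('clock',round(st['clock'],2),'tcp',np.round(st['tool_pos'],4),'y-axis',ya.round(1),'q7',round(st['joint_positions'][6],2),'F',np.round(st['force'],1),'w',round(st['width'],4)); print('rel',out,'turn',round(t,3))
E
python3 -c "
from h import *
rel([.594,-.071,.25],56.7)"
```

```text
clock 0.1 tcp [0.1605 0.6037 0.2447] y-axis 75.1 q7 -0.05 F [-0.2  0.1  0.8] w 0.0855
rel [[-0.5923, -0.5407, -0.0046]] turn 0.321
```

```bash
python3 -m creep '[[[-0.5923,-0.5407,-0.0046,0.321],[-0.5923,-0.5407,-0.0046,0.321],[-0.5923,-0.5407,-0.0046,0.321],[-0.5923,-0.5407,-0.0046,0.321],[-0.5923,-0.5407,-0.0046,0.321],[-0.5923,-0.5407,-0.0046,0.321],[-0.5923,-0.5407,-0.0046,0.321],[-0.5923,-0.5407,-0.0046,0.321],[-0.5923,-0.5407,-0.0046,0.321],[-0.5923,-0.5407,-0.0046,0.321],[-0.5923,-0.5407,-0.0046,0.321],[-0.5923,-0.5407,-0.0046,0.321],[-0.5923,-0.5407,-0.0046,0.321],[-0.5923,-0.5407,-0.0046,0.321],[-0.5923,-0.5407,-0.0046,0.321],[-0.5923,-0.5407,-0.0046,0.321],[-0.5923,-0.5407,-0.0046,0.321],[-0.5923,-0.5407,-0.0046,0.321],[-0.5923,-0.5407,-0.0046,0.321],[-0.5923,-0.5407,-0.0046,0.321]]]' 0.08
python3 - <<'E'
from h import *
snap('wrist','w1'); a=cv2.imread('pics/w1.png'); cv2.imwrite('pics/w1b.png',cv2.resize(a,(800,600),interpolation=cv2.INTER_CUBIC))
rel([.594,-.071,.095],56.7)
s=1.5625
print(px('w1',[.594,-.071,.11])*s,px('w1',[.659,-.11,.157])*s,px('w1',[.484,.005,.12])*s)
E
```

```text
clock: 2.6
tool_pos: [0.5941, -0.0706, 0.25]
orientation: [0.0, 0.286, 0.958, 0.0]
force: [-0.1, -0.8, -0.5]
width: 0.0801
grip_force: 0.0
clock 2.65 tcp [ 0.5941 -0.0707  0.2499] y-axis 56.7 q7 1.24 F [ 0.4 -0.1 -0.1] w 0.0799
rel [[-0.0001, -0.0003, 0.1549]] turn 0.0
[394.85641259 286.6513538 ] [400.33314314 443.63798682] [400.73891542  32.38031885]
```

View pics/w1b.png

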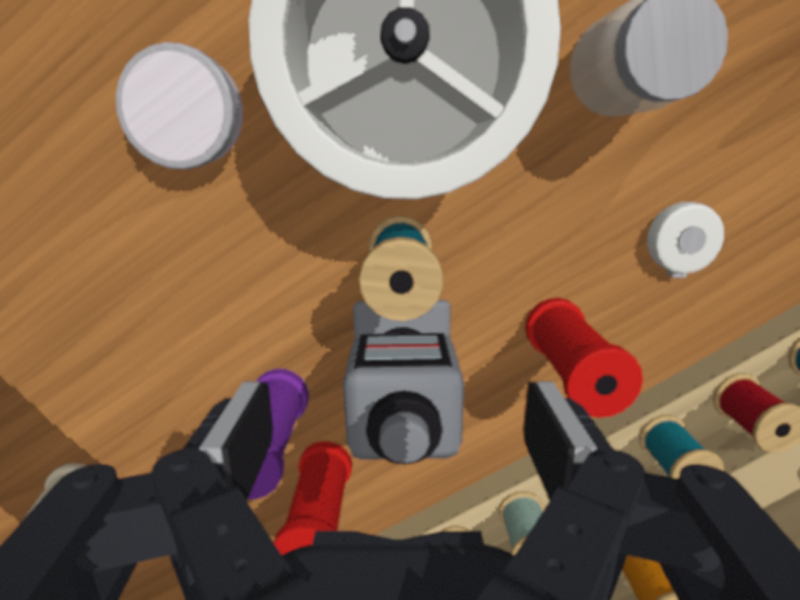

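The wrist view shows the spool hole at (400,281), trigger top at (404,437) and knob at (404,30), all within a few pixels of the predictions. Next I refine these, plus the web and head directions.

```bash
python3 - <<'E'
from h import *
s=1.5625
for n,u,v,z in [('spool',401,280,.11),('trig',404,437,.157),('knob',404,30,.12),('headL',352,455,.135),('headR',458,457,.135),('web1 end',500,110,.092),('web2 end',305,100,.092)]: print(n,pt('w1',u/s,v/s,z).round(4))
rel([[.593,-.073,.095],[.5,-.26,.14],[.5,-.26,.098]])
E
```

```text
spool [ 0.5926 -0.0657  0.11  ]
trig [ 0.6566 -0.106   0.157 ]
knob [0.484  0.0069 0.12  ]
headL [ 0.6625 -0.1472  0.135 ]
headR [ 0.6991 -0.0941  0.135 ]
web1 end [0.5437 0.0338 0.092 ]
web2 end [ 0.4784 -0.0559  0.092 ]
clock 2.65 tcp [ 0.5941 -0.0707  0.2499] y-axis 56.7 q7 1.24 F [ 0.4 -0.1 -0.1] w 0.0799
rel [[-0.0004, -0.0025, 0.1549], [-0.0252, -0.2099, 0.11], [-0.0252, -0.2099, 0.152]] turn 0
```

```bash
python3 -m creep '[[[0.002,0.002,0.05,0],[0.002,0.002,0.1,0],[0.002,0.002,0.13,0],[0.002,0.002,0.155,0],[0.002,0.002,0.155,0]]]' 0.08 30 && python3 -m creep '[[[0,0,0,0],[0,0,0,0],[0,0,0,0],[0,0,0,0],[0,0,0,0],[0,0,0,0],[0,0,-0.01,0],[0,0,-0.03,0],[0,0,-0.04,0],[0,0,-0.04,0]]]' 0.03 30
```

```text
clock: 3.28
tool_pos: [0.5926, -0.0679, 0.0935]
orientation: [-0.001, 0.286, 0.958, -0.001]
force: [0.3, -0.5, 0.7]
width: 0.0797
grip_force: 0.0
clock: 4.53
tool_pos: [0.594, -0.0679, 0.1361]
orientation: [0.001, 0.286, 0.958, 0.0]
force: [0.2, -0.2, -0.4]
width: 0.0489
grip_force: 31.4
```

```bash
python3 -m creep '[[[-0.003,-0.03,0,0],[-0.01,-0.08,0,0],[-0.017,-0.13,0,0],[-0.023,-0.18,0,0],[-0.027,-0.205,0,0],[-0.027,-0.212,0,0],[-0.027,-0.212,0,0],[-0.027,-0.212,0,0],[-0.027,-0.212,0.02,0],[-0.027,-0.212,0.032,0],[-0.027,-0.212,0.0365,0],[-0.027,-0.212,0.0395,0],[-0.027,-0.212,0.0395,0],[-0.027,-0.212,0.0395,0]]]'; python3 - <<'E'
from h import *
snap('scene','s1'); print(px('s1',[.5,-.26,.0]))
a=cv2.imread('pics/s1.png')[80:240,80:330]; cv2.imwrite('pics/s1b.png',cv2.resize(a,None,fx=3.2,fy=3.2,interpolation=cv2.INTER_CUBIC))
E
```

```text
clock: 6.28
tool_pos: [0.5004, -0.2603, 0.0965]
orientation: [0.001, 0.286, 0.958, -0.0]
force: [-2.0, 0.4, 8.7]
width: 0.049
grip_force: 32.1
[197.07517067 178.72505292]
```

View pics/s1b.png

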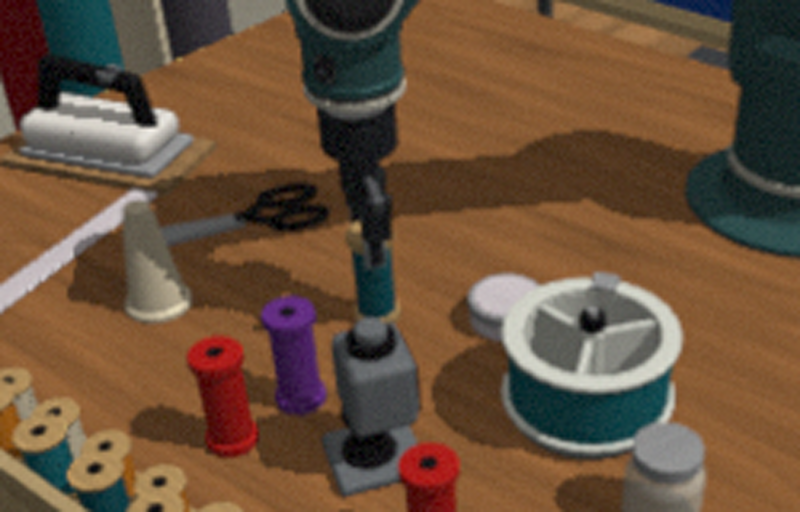

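The spool stands on the table in the grip (8.7 N upward). I release, rise, close the fingers, and go over the pocket facing the scanner.

```bash
python3 -m creep '[[[0,0,0,0],[0,0,0,0],[0,0,0,0],[0,0,0,0],[0,0,-0.03,0],[0,0,-0.08,0],[0,0,-0.1,0],[0,0,-0.1,0]]]' 0.08 && python3 -m creep '[[[0.03,0.05,0,0.18],[0.06,0.1,0,0.36],[0.09,0.15,0,0.54],[0.11,0.2,0,0.72],[0.122,0.222,0,0.9],[0.122,0.222,0,1.08],[0.122,0.222,0,1.26],[0.122,0.222,0,1.339],[0.122,0.222,0,1.339],[0.122,0.222,0,1.339]]]' 0.0; python3 - <<'E'
from h import *
c=np.array([.484,.006]);a=np.radians(-20)
rel([*(c+.039*np.array([np.cos(a),np.sin(a)])),.074],-20)
snap('scene','s2'); snap('top','t2')
a=cv2.imread('pics/s2.png')[80:240,80:330]; b=cv2.imread('pics/t2.png')[120:280,190:350]
cv2.imwrite('pics/c2.png',cv2.resize(np.hstack([a,b]),None,fx=1.95,fy=1.95,interpolation=cv2.INTER_CUBIC))
print(px('t2',[.484,.006,.12]))
E
```

```text
clock: 7.32
tool_pos: [0.5004, -0.2602, 0.1968]
orientation: [0.001, 0.286, 0.958, 0.0]
force: [0.4, 0.4, -1.1]
width: 0.08
grip_force: 0.0
clock: 8.57
tool_pos: [0.5193, -0.0074, 0.195]
orientation: [-0.0, 0.818, 0.575, -0.0]
force: [0.7, 0.1, 0.1]
width: -0.0001
grip_force: 0.0
clock 8.57 tcp [ 0.5193 -0.0074  0.195 ] y-axis -19.8 q7 -0.1 F [0.7 0.1 0.1] w -0.0001
rel [[0.0006, 0.0013, 0.121]] turn 0.003
[250.01469909 209.83379732]
```

View pics/c2.png

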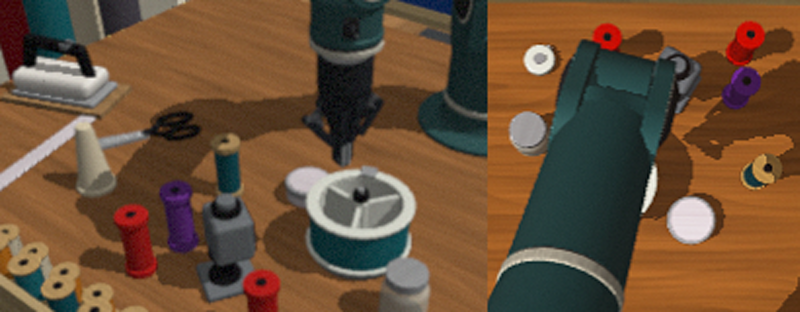

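The spool stands upright and clear. Next I lower the closed fingers about 20 mm into the pocket, with the rest of the hand above the knob.

```bash
python3 -m creep '[[[0.001,0.001,0.04,0],[0.001,0.001,0.08,0],[0.001,0.001,0.1,0],[0.001,0.001,0.111,0],[0.001,0.001,0.111,0],[0.001,0.001,0.111,0]]]'; python3 - <<'E'
from h import *
c=np.array([.484,.006])
for d in range(10,131,10):
    a=np.radians(-20+d); p=[*(c+.039*np.array([np.cos(a),np.sin(a)])),.084]
    st=manip.read_state(); q=st['orientation']; M=R.from_quat([q[1],q[2],q[3],q[0]]).as_matrix()
    print((M.T@(np.array(p)-st['tool_pos'])).round(4)[:2], round(-np.radians(d),3))
rel([.5,0,.2])
E
```

```text
clock: 9.43
tool_pos: [0.5214, -0.0069, 0.0854]
orientation: [0.0, 0.819, 0.574, 0.001]
force: [0.1, 0.1, -0.6]
width: -0.0001
grip_force: 0.0
[ 0.0061 -0.0011] -0.175
[ 0.0126 -0.0029] -0.349
[ 0.0188 -0.0058] -0.524
[ 0.0244 -0.0097] -0.698
[ 0.0292 -0.0145] -0.873
[ 0.0331 -0.02  ] -1.047
[ 0.0359 -0.0262] -1.222
[ 0.0377 -0.0328] -1.396
[ 0.0383 -0.0395] -1.571
[ 0.0377 -0.0463] -1.745
[ 0.0359 -0.0529] -1.92
[ 0.0331 -0.059 ] -2.094
[ 0.0292 -0.0646] -2.269
clock 9.43 tcp [ 0.5214 -0.0069  0.0854] y-axis -20.0 q7 0.03 F [ 0.1  0.1 -0.6] w -0.0001
rel [[-0.0008, -0.0223, -0.1147]] turn 0
```

```bash
python3 -m creep '[[[0.0065,-0.001,0,-0.175],[0.013,-0.003,0,-0.349],[0.019,-0.006,0,-0.524],[0.0245,-0.01,0,-0.698],[0.0295,-0.0145,0,-0.873],[0.033,-0.02,0,-1.047],[0.036,-0.026,0,-1.222],[0.0375,-0.033,0,-1.396],[0.038,-0.0395,0,-1.571],[0.0375,-0.0465,0,-1.745],[0.036,-0.053,0,-1.92],[0.033,-0.059,0,-2.094],[0.029,-0.0645,0,-2.269],[0.029,-0.0645,0,-2.269],[0.029,-0.0645,0,-2.269]]]'; python3 - <<'E'
from h import *
c=np.array([.484,.006]);rel([[*c,.2]])
snap('wrist','w3'); snap('scene','s3')
a=cv2.imread('pics/s3.png')[140:240,190:330]; b=cv2.imread('pics/w3.png')
cv2.imwrite('pics/c3.png',np.hstack([cv2.resize(a,(400,286),interpolation=cv2.INTER_CUBIC),cv2.resize(b,(400,286))]))
for z in(-33,): 
  a=np.radians(z); print(px('s3',[.484+.08*np.cos(a),.006+.08*np.sin(a),.1]),px('s3',[.484,.006,.12]))
E
```

```text
clock: 11.3
tool_pos: [0.4707, 0.0423, 0.0849]
orientation: [0.0, -0.172, 0.985, -0.0]
force: [-0.0, 0.2, -0.1]
width: -0.0002
grip_force: 0.0
clock 11.3 tcp [0.4707 0.0423 0.0849] y-axis 109.8 q7 1.81 F [-0.   0.2 -0.1] w -0.0002
rel [[-0.0004, -0.0387, -0.1151]] turn 0
[239.61040769 187.71617919] [264.8245659  176.54248479]
```

View pics/c3.png

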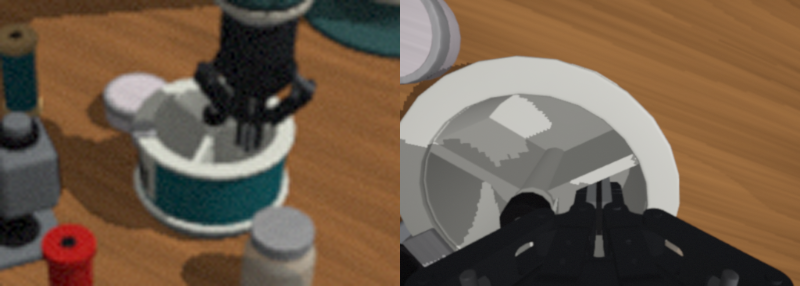

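In the scene crop the clip is at (140,130), so full (239,186) against a predicted (240,188). In the wrist view it is at (428,245). Both can be converted to angles.

```bash
python3 - <<'E'
from h import *
c=np.array([.484,.006])
for f,u,v in(('w3',28*1.28,245*384/286),('s3',239,186)):
    p=pt(f,u,v,.098); d=p[:2]-c; print(p.round(4),np.hypot(*d).round(4),np.degrees(np.arctan2(d[1],d[0])).round(1))
    print([px(f,[*(c+.079*np.array([np.cos(a),np.sin(a)])),.098]).round(1).tolist() for a in np.radians([-45,-39,-33,-27])])
im=cv2.imread('pics/w3.png')[270:384,0:150]; im2=cv2.imread('pics/s3.png')[165:225,215:295]
cv2.imwrite('pics/c4.png',np.hstack([cv2.resize(im,(395,300),interpolation=cv2.INTER_CUBIC),cv2.resize(im2,(400,300),interpolation=cv2.INTER_CUBIC)]))
E
```

```text
[ 0.5366 -0.0479  0.098 ] 0.0753 -45.7
[[31.5, 332.6], [42.4, 344.4], [54.2, 355.2], [66.9, 364.9]]
[ 0.5437 -0.0453  0.098 ] 0.0787 -40.7
[[238.5, 184.8], [239.1, 186.5], [239.9, 188.2], [241.1, 189.8]]
```

View pics/c4.png

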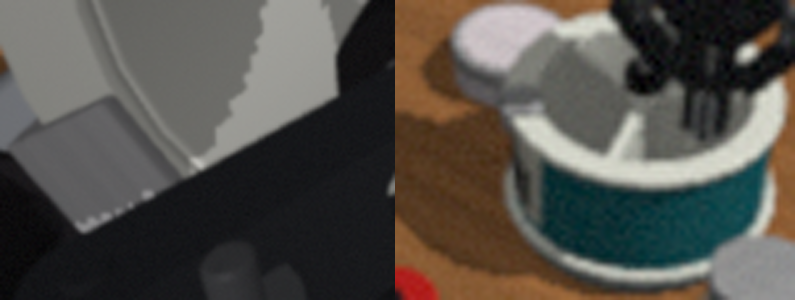

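The clip (wrist crop) has its middle near (98,163), giving about −43°. The reel needs about 10° more, then I lift.

```bash
python3 -m creep '[[[0.0034,-0.0002,0,-0.087],[0.0068,-0.0006,0,-0.175],[0.0068,-0.0006,0,-0.175],[0.0068,-0.0006,0,-0.175],[0.004,-0.0004,0,-0.13],[0.004,-0.0004,-0.04,-0.13],[0.004,-0.0004,-0.09,-0.13],[0.004,-0.0004,-0.14,-0.13],[0.004,-0.0004,-0.14,-0.13]]]'; python3 - <<'E'
from h import *
rel([.6575,-.108,.2],56.7)
E
```

```text
clock: 12.52
tool_pos: [0.4681, 0.041, 0.2278]
orientation: [0.003, -0.236, 0.972, -0.0]
force: [-0.2, -0.9, -0.6]
width: 0.0
grip_force: 0.0
clock 12.53 tcp [0.4681 0.041  0.2278] y-axis 117.3 q7 1.91 F [-0.2 -0.9 -0.6] w 0.0
rel [[-0.0997, -0.2193, 0.0287]] turn 1.058
```

```bash
python3 -m creep '[[[-0.02,-0.03,-0.02,0.18],[-0.04,-0.06,-0.022,0.36],[-0.06,-0.1,-0.022,0.54],[-0.08,-0.13,-0.022,0.72],[-0.08,-0.16,-0.022,0.9],[-0.08,-0.17,-0.022,1.058],[-0.08,-0.17,-0.022,1.058],[-0.08,-0.17,-0.022,1.058],[-0.08,-0.17,-0.022,1.058]]]'; python3 - <<'E'
from h import *
rel([[.6575,-.108,.2]],56.7)
snap('wrist','w5')
a=cv2.imread('pics/w5.png'); cv2.imwrite('pics/w5b.png',cv2.resize(a,(800,600),interpolation=cv2.INTER_CUBIC))
E
```

```text
clock: 13.65
tool_pos: [0.6157, -0.0726, 0.2464]
orientation: [-0.0, 0.284, 0.959, 0.0]
force: [0.6, 0.5, -0.3]
width: -0.0002
grip_force: 0.0
clock 13.65 tcp [ 0.6157 -0.0726  0.2464] y-axis 57.0 q7 1.17 F [ 0.6  0.5 -0.3] w -0.0002
rel [[-0.0543, -0.007, 0.0464]] turn 0.005
```

View pics/w5b.png

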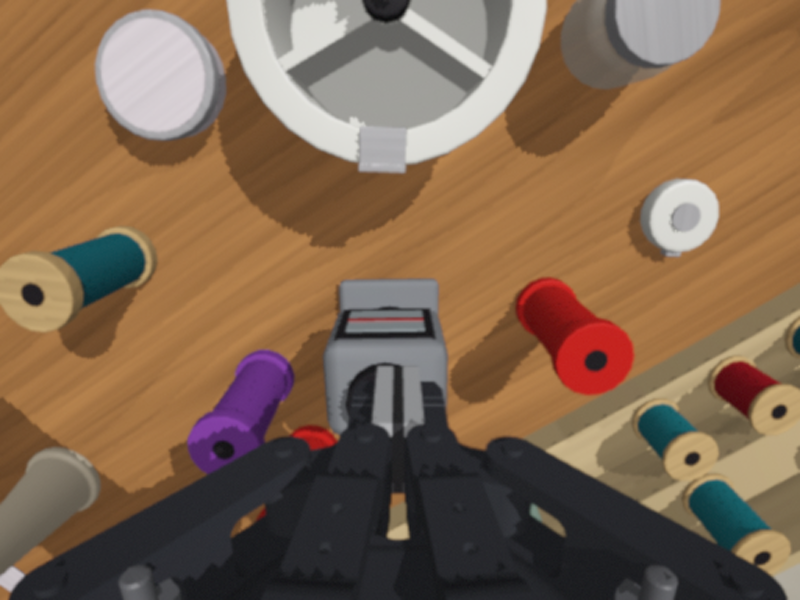

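The clip at (383,150) lies in line with the knob (386,5) and the scanner head's middle (388,340). The spool stands at the left. I check the numbers, then press.

```bash
python3 - <<'E'
from h import *
s=1.5625
k=pt('w5',386/s,5/s,.12);c=pt('w5',383/s,149/s,.1);h=(pt('w5',329/s,350/s,.135)+pt('w5',446/s,352/s,.135))/2
print(k.round(4),c.round(4),h.round(4))
f=lambda d:np.degrees(np.arctan2(d[1],d[0])).round(1)
print(f(c-k),f(h-k),f(np.array([.6575,-.108])-k[:2]))
rel([[.657,-.107,.185],[.657,-.107,.171],[.657,-.107,.165]])
E
```

```text
[0.4918 0.0028 0.12  ] [ 0.5468 -0.0359  0.1   ] [ 0.6375 -0.0919  0.135 ]
-35.2 -33.0 -33.8
clock 13.7 tcp [ 0.6158 -0.0727  0.2465] y-axis 57.0 q7 1.17 F [-0.1 -0.1  0. ] w -0.0001
rel [[-0.0533, -0.0063, 0.0615], [-0.0533, -0.0063, 0.0755], [-0.0533, -0.0063, 0.0815]] turn 0
```

The label is within about 2° (3 mm). Now press.

```bash
python3 -m creep '[[[-0.03,-0.0035,0,0],[-0.0535,-0.0065,0,0],[-0.0535,-0.0065,0.04,0],[-0.0535,-0.0065,0.065,0],[-0.0535,-0.0065,0.074,0],[-0.0535,-0.0065,0.078,0],[-0.0535,-0.0065,0.0805,0],[-0.0535,-0.0065,0.0805,0],[-0.0535,-0.0065,0.0805,0]]]'
```

```text
clock: 14.82
tool_pos: [0.6575, -0.1079, 0.1666]
orientation: [0.001, 0.285, 0.958, 0.0]
force: [-0.3, 0.4, 3.2]
width: 0.0001
grip_force: 2.0
```

```bash
python3 -m creep '[[[0,0,0.0015,0],[0,0,0.003,0],[0,0,0.004,0],[0,0,0.004,0],[0,0,0.004,0]]]'
```

```text
clock: 15.45
tool_pos: [0.6577, -0.1079, 0.1646]
orientation: [0.001, 0.285, 0.958, 0.0]
force: [-13.9, 3.3, 35.3]
width: -0.0003
grip_force: 17.6
```

The button bottomed out at 35 N. I let it go and rise.

```bash
python3 -m creep '[[[0,0,-0.01,0],[0,0,-0.04,0],[0,0,-0.09,0],[-0.02,0,-0.1,0],[-0.02,0,-0.1,0],[-0.02,0,-0.1,0]]]'; python3 - <<'E'
from h import *
snap('scene','s6')
a=cv2.imread('pics/s6.png')[80:240,80:330]; cv2.imwrite('pics/s6b.png',cv2.resize(a,None,fx=3.2,fy=3.2,interpolation=cv2.INTER_CUBIC))
E
```

```text
clock: 16.2
tool_pos: [0.6733, -0.1187, 0.2609]
orientation: [-0.001, 0.285, 0.958, -0.0]
force: [0.0, 0.5, -0.4]
width: 0.0001
grip_force: 0.0
```

View pics/s6b.png

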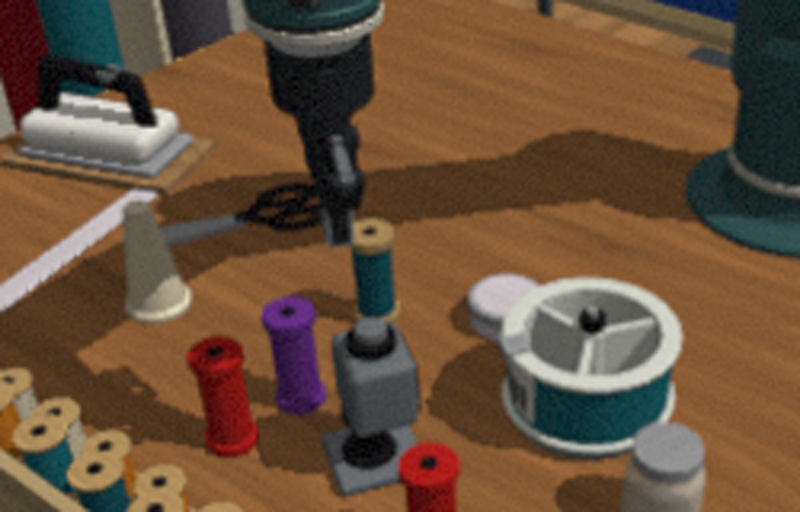

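The spool stands upright at (372,270), the label and clip at (515,345) face the scanner, the trigger is up and the arm is clear.

```bash
python3 -c "
from workcell import manip
print(manip.finish_job())"
```

```text
the job is handed in; nothing more can be done
None
```

I handed the job in at about 16 s of the 64 s allowed: the spool stands upright well aside, the label faces the scanner to within about 2°, and the trigger was pressed fully down and let go; the hand-in gave no pass or fail result.

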